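# Park the capped exhibit tube behind the rack's backstop

## Task

On the property desk a two-lane sheet-metal rack slopes down towards the robot, and the longer exhibit tube, the one capped at both ends, lies at the low front end of one of its lanes. With the fingertips behind it, steadily roll that tube up its lane and over the sprung backstop flap until it is parked in the upper bay with the flap snapped up behind it, so that it cannot roll back. Push it gently: do not pick it up, squeeze it or flick it, and leave the short open tube in the other lane and the goods around the rack where they are.

Things in the scene. Friction and masses are not known exactly. Their poses are not given: they have to be found in the camera images.
- deck: sloped floor of the fixed two-lane steel rack. Origin: on the floor at the inner face of the low front lip, mid width. x points up the slope (0.14 rad above level), y to the left across the lanes, z square to the floor. Lanes: 138 mm wide, centred on y = +70.5 (left) and -70.5 mm (right), 212 mm long. Heights above the floor in mm: front lip 14, walls and divider (y = 0) 30, end plate 34
- backstop_left_edge (a point): free upper edge of the left lane's backstop flap when up: deck x = 104, y = +70.5, z = 18 mm. The flap is a 100 mm wide steel plate hinged on the floor at deck x = 47 mm, slanting up to this edge; a tube rolls up over it from the low side, presses it down with its weight, and the flap springs up behind it. The smooth tubes slide as well as roll on the floor and flap (friction about 0.3)
- backstop_right_edge (a point): the same point of the right lane's flap, at deck y = -70.5 mm
- backstop_left (a joint): angle of the left flap in rad: 0 = sprung fully up, 0.23 = pressed down almost flat (its edge then 5 mm above the floor). A light spring (under 1 N at the edge) lifts it again
- backstop_right (a joint): angle of the right flap, the same
- capped_tube: the tube to park: rigid white plastic, 50 mm in diameter, 130 mm long, 0.15 to 0.31 kg, grey ribbed cap on both ends. Origin: on its axis at mid length; y axis along the tube, across the lane. Starts against the front lip of either lane (deck x = 22, z = 25 mm); rolls back if let go short of the flap's edge. Parked against the raised flap: deck x about 128 mm; the bay reaches to x = 187 mm
- open_tube: leave alone: short white tube, 50 mm in diameter, 80 mm long, without caps, closed at one end and open at the other, lying against the front lip of the other lane. Origin: on its axis at mid length; y axis along the tube
- car_radio: bystander: car radio, 180 by 165 by 50 mm, lying to the right of the rack; origin under its centre
- tub: bystander: clear plastic tub, 140 mm across, 65 mm high, to the left of the rack; origin under its centre
- torch: bystander: black torch standing on its head, 42 mm across at the foot, 126 mm high, left of the rack, near its high end; origin under its centre

How it is judged:
At the end, for the whole second after the job is handed in: the capped tube lies at rest on the floor of its lane's upper bay, its axis 122 to 190 mm up the slope from the front lip and within 0.2 rad of square across the lane; both flaps are up (within 0.05 rad); the open tube is still at the front of its own lane (x of capped_tube in the frame of deck between 0.122 and 0.19 m and y of capped_tube in the frame of deck between -0.09 and 0.09 m and z of capped_tube in the frame of deck between 0.022 and 0.03 m and angle between the y axis of capped_tube and the y axis of deck, either way round below 0.2 rad and linear speed of capped_tube below 0.02 m/s and value of joint each of backstop_left, backstop_right below 0.05 rad and x of open_tube in the frame of deck below 0.045 m); the robot touches nothing.
It fails at once if the capped tube is lifted (its axis more than 50 mm above the lane floor: 25 mm clear of it) (z of capped_tube in the frame of deck above 0.05 m).
It fails at once if the capped tube is squeezed or shoved with more than 25 N (contact force between the fingers and capped_tube above 25 N).
It fails at once if the capped tube is flicked (faster than 0.4 m/s) (linear speed of capped_tube above 0.4 m/s).
It fails at once if the open tube is moved more than 15 mm (distance of open_tube from where it was at the start of the episode above 0.015 m).
It fails at once if the goods around the rack are moved more than 20 mm (distance of any of car_radio, tub, torch from where it was at the start of the episode above 0.02 m).
It also fails if it takes over 38 s, if anything falls off the work surface, if the arm or the gripper's body presses on something with over 40 N, if the wrist force passes 120 N, or if a joint passes its speed limit or range.

## Robot

A 6-joint arm with a two-finger parallel gripper is mounted at the origin on the work surface. World frame = base frame: x ahead of the robot, y to its left, z up, the work surface at z = 0. Lengths are in m, angles in rad, forces in N, time in s.
With the tool pointing down it reaches from about 0.3 to 0.775 m from the base axis. Payload 14.6 kg.
Tool frame: the origin (TCP) lies between the finger pads; the fingertips stand 19 mm ahead of it and the grasp point (between the pads) is the TCP (ctrl.finger_overhang is the distance from the TCP to the fingertips, in m); z points along the fingers, y is the direction in which the jaws open and shut (so a half turn about z gives the same grasp; the last joint's range is limited). The gripper opens to 94 mm and grips with 3 to 60 N. Pads are 16 mm wide; open, the fingers measure 119 mm over their backs; the gripper's body (75 mm by 177 mm) begins 78 mm behind the grasp point.
Start: joints at [-1.319, 0.3, 1.521, -0, 1.321, -0.067], TCP at [0.172, -0.522, 0.224] pointing down, gripper open.
Joint ranges: [-3.03, 3.03], [-0.79, 2.21], [0.23, 2.52], [-1.04, 4.18], [0, 3.07], [-2.55, 2.55]. Speed limits (rad/s): [2.22, 2.22, 2.57, 3.14, 3.14, 3.14].

## Interface

Orientations are given as [roll, pitch, yaw] about the fixed x, y, z axes, in that order (R = Rz(yaw) Ry(pitch) Rx(roll)).
In Python, from station import ctrl gives the robot as it stands.
- The arm moves only by the tool send_rows, never from a script. Its argument "series" is a list of rows, each a list of 7 numbers: the turn, a rotation vector about the tool's x, y, z in degrees, then the shift along the tool's x, y, z in m, then the gripper's target within -1 to 1 (fully open at 1, half-way at 0, shut at -1). A call has 1 to 8 rows; each row is the pose to reach, as a shift and turn from the pose commanded when the call began, along the tool's axes at that moment; what a row does not reach only later rows make up. A row lasts 1/10 s, in which the tool goes at most 50 mm and 8.59 degrees, less where a joint would pass 70% of its speed; a pose out of reach is approached as far as the arm can. A call with a gripper value outside its range is refused whole. The fingers move at their own pace and stop on an object; "force" is the grip in N (left out, the last holds). Time passes only in rows, so rows that repeat a pose let the fingers close. It gives the time, the measured TCP pose, the force and the opening at its end, in the units of the state.
- ctrl.get_obs(): the state, without advancing time (a new reading comes with each control period).
- ctrl.camera(name): name is "scene" or "top"; returns a dict with "pixels" (480x640x3 uint8, red, green, blue), "z_map" (480x640 float32, m along the optical axis (not along the pixel's ray), 0 where there is no reading), "fov_y" (degrees; the focal length in pixels is half the picture's height over the tangent of half this angle, whatever the lens; pixels are square), "cx", "cy" (the principal point, pixels), "R" (3x3) and "t" (3): a world point X has camera coordinates R X + t. Camera axes: x right, y down, z forward; pixel columns grow to the right and rows downward; lengths in m; the calibration is good to about 2 mm. A picture is of the moment at which its call begins.
- ctrl.hand_in(): hands the job in, once; it reports no verdict.
The state is a dict: "time_s": time; "qpos": joint angles; "joint_vel": joint speeds; "tau": joint torques, N m; "ee_pos": TCP position; "eef_rot": TCP orientation; "force": force on the tool from outside, world axes, zero at the start; "moment": the same for the moment, N m; "grip_width": finger opening in m.
Only numpy, scipy, OpenCV 4.12 (cv2) and the standard library are available. Lean on these libraries where they do the work, as an engineer would, in place of code of your own. Each camera call takes 0.05 s, during which the arm holds its last target.

## Working session

There is one attempt and no reset: what is moved stays moved. The work goes in short steps, Python scripts to look and compute and a tool call to move; the robot and the scene stay as the last step left them, time stands still between calls to the robot, and variables do not carry over. Pictures are saved under pics/ and viewed, and the job is handed in when it is done.

Besides the shell and the picture viewer there is one more tool, called after "Request:" as name(argument=value, ...), one argument or row to a line, values as JSON. send_rows: Moves the arm, as the interface text tells. Its arguments: {"type":"object","properties":{"series":{"type":"array"},"force":{"type":"number"}},"required":["series"]}

```bash
mkdir -p pics; ls
python3 - <<'E'
from station import ctrl
import cv2,numpy as np
print(ctrl.get_obs())
for n in("scene","top"):
    c=ctrl.camera(n); cv2.imwrite(f"pics/{n}0.png",c["pixels"][:,:,::-1]); print(n,c["fov_y"],c["cx"],c["cy"],c["R"],c["t"])
    np.savez(f"{n}0.npz",**c)
E
```

```text
pics
{'time_s': 0.0, 'qpos': array([-1.31864185e+00,  3.00468038e-01,  1.52161123e+00,  3.80973645e-07,
        1.32069864e+00, -6.65913846e-02]), 'joint_vel': array([0.00108797, 0.00041021, 0.00130618, 0.00181921, 0.00112409,
       0.00104946]), 'tau': array([ 4.41792190e-04, -5.31808448e+01, -3.52732301e+01,  7.09131989e-02,
        2.44293694e-02, -1.08625734e-04]), 'ee_pos': array([ 0.17229526, -0.52204995,  0.22387524]), 'eef_rot': array([-3.14041005e+00, -7.92376905e-05,  3.18745718e-01]), 'force': array([-0.51356357, -0.43262955,  0.83525085]), 'moment': array([-0.05094603, -0.02813891, -0.00450001]), 'grip_width': 0.0940452754448137}
scene 42.95843555668392 318.65520418308125 230.39545498049063 [[-0.85805999  0.51353973 -0.00316186]
 [ 0.43055033  0.71601191 -0.54950282]
 [-0.2799276  -0.47286772 -0.83548588]] [ 0.5063797  -0.22181238  1.45734032]
top 53.92297460084228 322.0591391900586 240.247467859892 [[-0.02262022 -0.99971213 -0.00799922]
 [-0.99877801  0.02294931 -0.04377   ]
 [ 0.04394098  0.00699936 -0.99900961]] [0.01640339 0.60631346 1.14056325]
```

View pics/scene0.png

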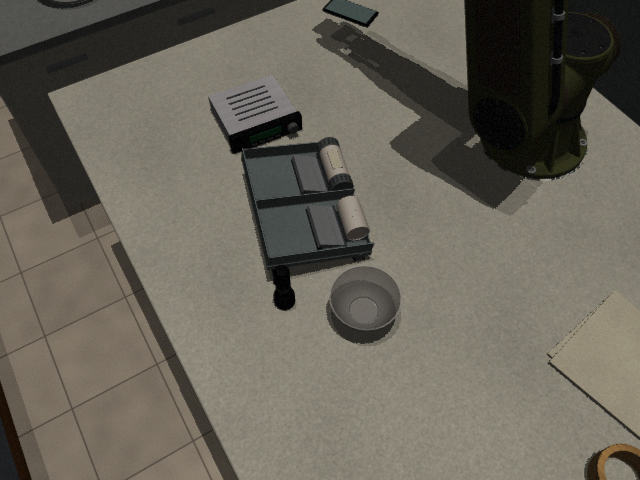

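View pics/top0.png

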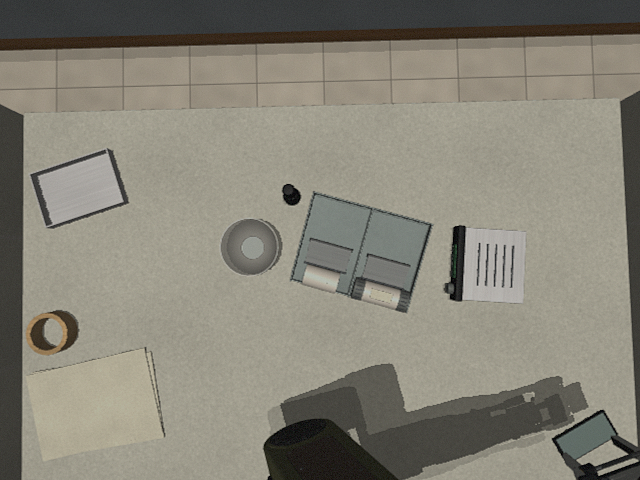

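The capped tube (dark end caps) is in the right lane at about top px (380,293). The open tube is in the left lane at about (322,278), the tub at (250,247), the torch at (290,194) and the radio at (488,264). Next I'll measure the rack.

```bash
cat > h.py <<'E'
import numpy as np
def cloud(c):
    f=240/np.tan(np.radians(c["fov_y"])/2); z=c["z_map"].astype(float)
    v,u=np.mgrid[:480,:640]
    P=np.stack([(u-c["cx"])/f*z,(v-c["cy"])/f*z,z],-1)
    X=(P-c["t"])@c["R"]; X[z==0]=np.nan; return X
def proj(c,X):
    f=240/np.tan(np.radians(c["fov_y"])/2); p=np.atleast_2d(X)@c["R"].T+c["t"]
    return np.stack([p[:,0]/p[:,2]*f+c["cx"],p[:,1]/p[:,2]*f+c["cy"]],-1)
E
python3 - <<'E'
import numpy as np,cv2
from h import *
c=dict(np.load("top0.npz"));X=cloud(c)
for n,(u,v) in dict(endL=(314,193),endR=(431,224),frontL=(291,280),frontR=(408,311),div=(371,208),divf=(351,296),floorL=(340,222),floorR=(396,238),radio=(490,264),torch=(290,194),tubetop=(381,292)).items(): print(n,X[v,u].round(4))
im=c["pixels"][170:330,210:530,::-1]; cv2.imwrite("pics/t0z.png",cv2.resize(im,None,fx=2.5,fy=2.5,interpolation=cv2.INTER_CUBIC))
s=dict(np.load("scene0.npz"));im=s["pixels"][130:270,230:390,::-1]; cv2.imwrite("pics/s0z.png",cv2.resize(im,None,fx=4,fy=4,interpolation=cv2.INTER_CUBIC))
E
```

```text
endL [0.7117 0.018  0.0919]
endR [ 0.6344 -0.247   0.0917]
frontL [0.5128 0.0775 0.0531]
frontR [ 0.4281 -0.205  -0.0041]
div [ 0.6778 -0.1146  0.0594]
divf [ 0.4726 -0.0624  0.0587]
floorL [ 0.6471 -0.0412  0.0513]
floorR [ 0.6063 -0.1728  0.0492]
radio [ 0.5398 -0.3935  0.0458]
torch [0.7063 0.0708 0.1225]
tubetop [ 0.4818 -0.1302  0.0799]
```

View pics/t0z.png

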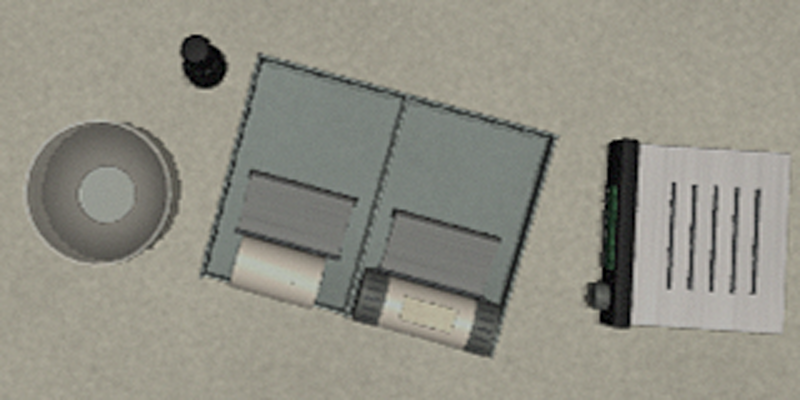

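View pics/s0z.png

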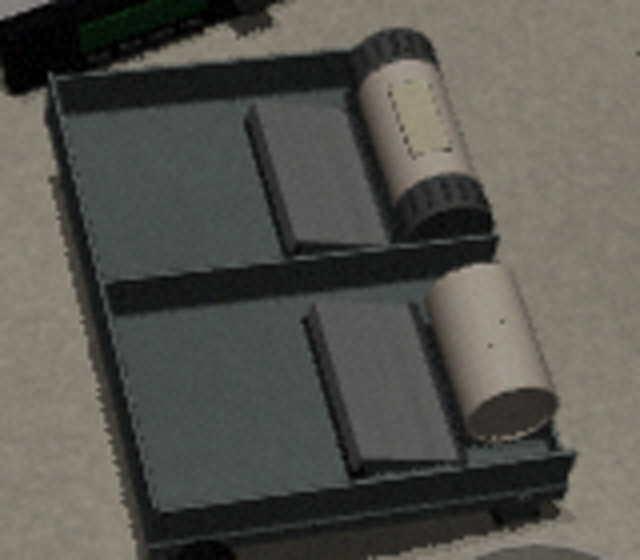

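```bash
cat >> h.py <<'E'
def deckRT(p):
    from scipy.spatial.transform import Rotation as Ro
    return Ro.from_euler('ZY',[p[3],-0.14]).as_matrix(), np.array(p[:3])
E
python3 - <<'E'
import numpy as np
from h import *
from scipy.optimize import least_squares
T=dict(np.load("top0.npz"));S=dict(np.load("scene0.npz"));X=cloud(T)
m=1e-3
ob=[(T,(214,142,34),(314,192.4)),(T,(214,-142,34),(432,224)),(T,(104,120.5,18),(309.6,238.8)),(T,(104,20.5,18),(352.8,249.2)),(T,(104,-20.5,18),(367.6,254)),(T,(104,-120.5,18),(410.4,265.2)),
(S,(104,20.5,18),(306.2,207.5)),(S,(104,120.5,18),(318,248.5)),(S,(104,-120.5,18),(292,158)),(S,(104,-20.5,18),(303.2,193))]
fl=np.concatenate([X[205:232,330:355].reshape(-1,3),X[225:245,380:415].reshape(-1,3)]);
def r(p,full=False):
    R,t=deckRT(p); o=[]
    for c,a,b in ob: o+=list((proj(c,R@(np.array(a)*m)+t)[0]-b)*2)
    d=((fl-t)@R)
    ok=(d[:,0]>.12)&(d[:,0]<.2)&(abs(abs(d[:,1])-.07)<.06)
    if full: print(d[ok].mean(0),np.median(d[ok][:,2]),ok.sum())
    return np.array(o+[np.median(d[:,2])/1e-3*2])
s=least_squares(r,[.47,-.065,.02,-.28],loss='soft_l1'); print(s.x); print((r(s.x,True)/2).round(2))
p=s.x
np.save("deck.npy",p);R,t=deckRT(p)
for n,u0,u1,v0,v1 in(("cap",345,415,270,315),("open",298,345,260,296)):
    d=((X[v0:v1,u0:u1].reshape(-1,3)-t)@R); d=d[(d[:,2]>.036)&(d[:,2]<.06)]
    q=least_squares(lambda q:np.hypot(d[:,0]-q[0]-q[2]*d[:,1],d[:,2]-q[1])-.025,[.022,.025,0],loss='soft_l1',f_scale=.002).x
    print(n,q,d[:,1].min(),d[:,1].max(),d.max(0))
E
```

```text
Traceback (most recent call last):
ValueError: Residuals are not finite in the initial point.
```

```bash
cat > fit.py <<'E'
import numpy as np
from h import *
from scipy.optimize import least_squares
T=dict(np.load("top0.npz"));S=dict(np.load("scene0.npz"));X=cloud(T)
m=1e-3
ob=[(T,(214,142,34),(314,192.4)),(T,(214,-142,34),(432,224)),(T,(104,120.5,18),(309.6,238.8)),(T,(104,20.5,18),(352.8,249.2)),(T,(104,-20.5,18),(367.6,254)),(T,(104,-120.5,18),(410.4,265.2)),
(S,(104,20.5,18),(306.2,207.5)),(S,(104,120.5,18),(318,248.5)),(S,(104,-120.5,18),(292,158)),(S,(104,-20.5,18),(303.2,193))]
fl=np.concatenate([X[205:232,330:355].reshape(-1,3),X[225:245,380:415].reshape(-1,3)]);fl=fl[np.isfinite(fl).all(1)]
def r(p,full=False):
    R,t=deckRT(p); o=[]
    for c,a,b in ob: o+=list((proj(c,R@(np.array(a)*m)+t)[0]-b)*2)
    d=((fl-t)@R)
    ok=(d[:,0]>.12)&(d[:,0]<.2)&(abs(abs(d[:,1])-.07)<.06)
    if full: print(d[ok].mean(0),np.median(d[ok][:,2]),ok.sum())
    return np.array(o+[np.median(d[:,2])/1e-3*2])
s=least_squares(r,[.47,-.065,.02,-.28],loss='soft_l1'); print(s.x); print((r(s.x,True)/2).round(2))
p=s.x
np.save("deck.npy",p);R,t=deckRT(p)
for n,u0,u1,v0,v1 in(("cap",345,415,270,315),("open",298,345,260,296)):
    d=((X[v0:v1,u0:u1].reshape(-1,3)-t)@R); d=d[(d[:,2]>.036)&(d[:,2]<.06)]
    q=least_squares(lambda q:np.hypot(d[:,0]-q[0]-q[2]*d[:,1],d[:,2]-q[1])-.025,[.022,.025,0],loss='soft_l1',f_scale=.002).x
    print(n,q,d[:,1].min(),d[:,1].max(),d.max(0))
E
python3 fit.py
```

```text
[ 0.47902966 -0.05453996  0.02435807 -0.29507056]
[ 0.16752392 -0.01015765  0.00458101] 0.004530704338001771 1351
[-1.35 -2.06  0.21 -0.57 -0.02 -0.63 -2.27  0.39 -0.24  0.28 -1.88  0.55
  0.34 -0.35  0.06 -2.   -0.16 -1.06 -1.11 -1.05  4.55]
cap [ 0.0213996   0.0291832  -0.00380226] -0.1444041967877439 -0.0015625005673810847 [ 0.06372189 -0.0015625   0.05995965]
open [0.02087979 0.02973996 0.00254501] 0.028874439759696124 0.10897350680416842 [0.0456484  0.10897351 0.05993607]
```

```bash
sed -i 's#/1e-3\*2\]#/1e-3*10]#' fit.py; sed -i "s/,loss='soft_l1'); print(s.x)/); print(s.x)/" fit.py; python3 fit.py
python3 - <<'E'
import numpy as np
from h import *
# divider / endplate check from clouds in deck frame, both cameras
R,t=deckRT(np.load("deck.npy"))
for n in("top","scene"):
    d=(cloud(dict(np.load(n+"0.npz")))-t)@R; d=d.reshape(-1,3); d=d[np.isfinite(d).all(1)]
    k=(d[:,0]>.12)&(d[:,0]<.2)
    for a,b in((-.165,-.12),(-.02,.02),(.12,.165)):
        w=d[k&(d[:,1]>a)&(d[:,1]<b)&(d[:,2]>.026)&(d[:,2]<.036)]; print(n,'wall y',np.median(w[:,1]),len(w),w[:,2].max() if len(w) else 0)
    w=d[(abs(abs(d[:,1])-.07)<.05)&(d[:,0]>.19)&(d[:,0]<.23)&(d[:,2]>.028)&(d[:,2]<.04)]; print('end x',np.median(w[:,0]),len(w))
    w=d[(abs(abs(d[:,1])-.07)<.05)&(d[:,0]>.13)&(d[:,0]<.2)&(abs(d[:,2])<.01)]; print('floor',np.median(w[:,2]),len(w), np.polyfit(w[:,0],w[:,2],1))
E
```

```text
[ 0.47911459 -0.05350827  0.02882716 -0.2965091 ]
[ 1.67181000e-01 -1.08353005e-02  1.25923677e-04] 7.09076994108254e-05 1353
[-1.71 -2.42  0.3  -0.63 -0.44 -0.81 -2.55  0.32 -0.45  0.25 -1.95  0.64
  0.48 -1.28  0.18 -2.82  0.02 -2.12 -0.96 -2.02  0.47]
cap [ 0.02089895  0.0247869  -0.00787129] -0.14045112882659985 -0.010027732568898882 [ 0.04634452 -0.01002773  0.05622209]
open [0.02051359 0.02531353 0.00205285] 0.02790219285783181 0.1079827465446313 [0.04409248 0.10798275 0.05548775]
top wall y -0.14406961102199023 55 0.03419729613134377
top wall y -0.0033359493142336915 49 0.0347616049705287
top wall y 0.13739298585445686 44 0.034884120955533254
end x 0.21202764549292263 114
floor 0.00012364011116569698 2505 [ 9.90279018e-04 -1.87564074e-05]
scene wall y -0.14082987228371432 93 0.03563881278744329
scene wall y 0.0001305127741300124 98 0.035826987381847725
scene wall y 0.14071270663205165 112 0.035489968768420595
end x 0.21197992671299326 165
floor 0.0016976170729216889 2458 [0.0013318  0.00144463]
```

```bash
cat > mv.py <<'E'
import sys
import numpy as np
from scipy.spatial.transform import Rotation as Ro
from station import ctrl
from h import *
Rd,td=deckRT(np.load("deck.npy"))
def tgt(x,y,ztip): return Rd@np.array([x,y,ztip+.019])+td
def delta(x,y,ztip):
    o=ctrl.get_obs(); R=Ro.from_euler('xyz',o["eef_rot"]).as_matrix()
    Rt=Rd@np.diag([1,-1,-1.]); rv=np.degrees(Ro.from_matrix(R.T@Rt).as_rotvec())
    d=(o["ee_pos"]-td)@Rd; d[2]-=.019
    print("t",round(o["time_s"],2),"deck tip",d.round(4),"F deck",(o["force"]@Rd).round(2),"w",round(o["grip_width"],4)); print("turn",rv.round(2),"shift",(R.T@(tgt(x,y,ztip)-o["ee_pos"])).round(4))
if len(sys.argv)>3: delta(*map(float,sys.argv[1:4]))
E
python3 mv.py -.05 -.073 .1
```

```text
t 0.1 deck tip [-0.1277 -0.5378  0.196 ] F deck [-0.62  0.8  -0.28] w 0.0943
turn [-2.53  7.78 35.19] shift [ 0.3421 -0.3273  0.0846]
```

Request:
send_rows(
  series=[
    [-0.4, 1.2, 5.2, 0.035, -0.035, 0.008, 0.3],
    [-0.8, 2.4, 10.5, 0.07, -0.07, 0.017, 0.3],
    [-1.2, 3.6, 16, 0.105, -0.105, 0.026, 0.1],
    [-1.6, 4.8, 21, 0.14, -0.14, 0.035, 0.1],
    [-2, 5.8, 26, 0.175, -0.175, 0.044, 0],
    [-2.3, 6.8, 31, 0.21, -0.21, 0.053, 0],
    [-2.53, 7.78, 35.2, 0.245, -0.24, 0.062, 0],
    [-2.53, 7.78, 35.2, 0.28, -0.27, 0.07, 0],
  ],
)

```text
time_s: 0.9
ee_pos: [0.3539, -0.1762, 0.1542]
eef_rot: [3.141, -0.142, -0.3]
force: [-0.1, -0.1, -0.2]
grip_width: 0.0473
```

```bash
python3 mv.py -.05 -.073 .06
```

```text
t 0.9 deck tip [-0.0656 -0.1539  0.1168] F deck [-0.12 -0.11 -0.16] w 0.0473
turn [ 0.05 -0.09 -0.18] shift [ 0.0153 -0.081   0.0568]
```

Request:
send_rows(
  series=[
    [0, 0, 0, 0, -0.02, 0.02, 0],
    [0, 0, 0, 0, -0.04, 0.04, 0],
    [0, 0, 0, 0, -0.05, 0.05, 0],
    [0, 0, 0, 0, -0.05, 0.05, 0],
  ],
)

```text
time_s: 1.3
ee_pos: [0.3745, -0.1312, 0.1037]
eef_rot: [3.141, -0.138, -0.295]
force: [0.1, 0.5, 0.3]
grip_width: 0.0469
```

```bash
python3 mv.py -.04 -.073 .022
python3 - <<'E'
from station import ctrl
import cv2,numpy as np
for n in("scene","top"):
    c=ctrl.camera(n); np.savez(n+"1.npz",**c)
    x,y=(230,100) if n=="scene" else (280,190)
    cv2.imwrite(f"pics/{n}1.png",cv2.resize(c["pixels"][y:y+150,x:x+200,::-1],None,fx=4,fy=4,interpolation=cv2.INTER_CUBIC))
E
```

```text
t 1.3 deck tip [-0.0661 -0.1049  0.0659] F deck [0.02 0.51 0.26] w 0.0469
turn [0.02 0.12 0.1 ] shift [ 0.0263 -0.0319  0.0439]
```

View pics/scene1.png

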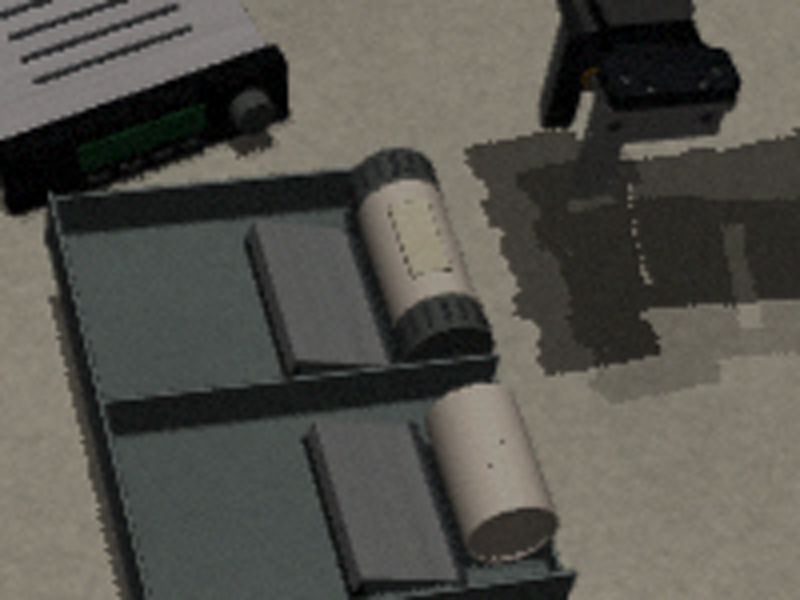

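View pics/top1.png

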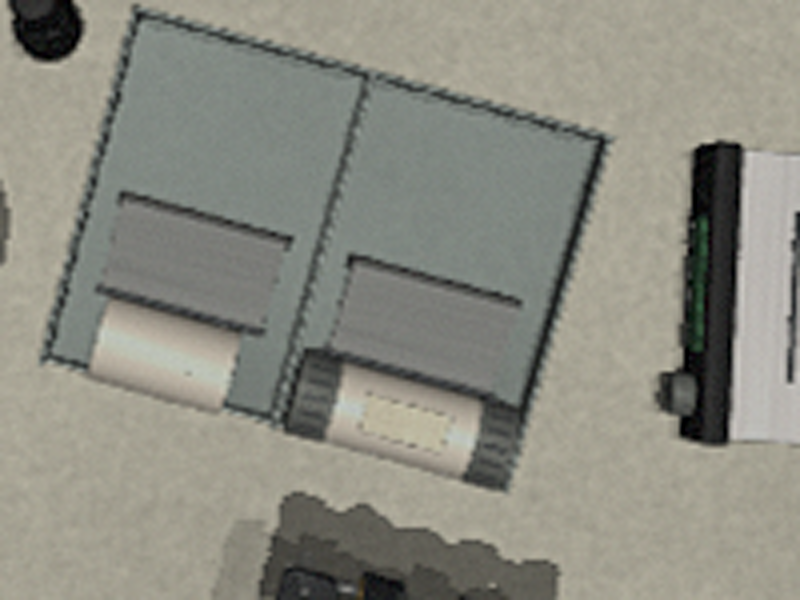

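The gripper stands clear on the low side of the capped tube (top-zoom (400,590), with the tube at (400,420)), and nothing has moved. I'll lower it behind the tube.

Request:
send_rows(
  series=[
    [0, 0, 0, 0.005, -0.016, 0.02, 0],
    [0, 0, 0, 0.015, -0.032, 0.036, 0],
    [0, 0, 0, 0.026, -0.032, 0.044, 0],
    [0, 0, 0, 0.026, -0.032, 0.044, 0],
    [0, 0, 0, 0.026, -0.032, 0.044, 0],
  ],
)

```text
time_s: 1.9
ee_pos: [0.4146, -0.1117, 0.0655]
eef_rot: [3.141, -0.141, -0.297]
force: [-0.2, 1.1, -0.3]
grip_width: 0.0469
```

```bash
python3 mv.py -.01 -.073 .022
```

```text
t 1.9 deck tip [-0.0392 -0.0745  0.0235] F deck [-0.59  1.02 -0.22] w 0.0469
turn [ 0.06 -0.05 -0.05] shift [ 0.0292 -0.0016  0.0015]
```

Now a slow advance (4 mm per row) until contact.

Request:
send_rows(
  series=[
    [0, 0, 0, 0.004, -0.001, 0.001, 0],
    [0, 0, 0, 0.008, -0.001, 0.001, 0],
    [0, 0, 0, 0.012, -0.001, 0.001, 0],
    [0, 0, 0, 0.016, -0.001, 0.001, 0],
    [0, 0, 0, 0.02, -0.001, 0.001, 0],
    [0, 0, 0, 0.024, -0.001, 0.001, 0],
    [0, 0, 0, 0.028, -0.001, 0.001, 0],
    [0, 0, 0, 0.032, -0.001, 0.001, 0],
  ],
)

```text
time_s: 2.7
ee_pos: [0.4457, -0.1195, 0.0684]
eef_rot: [3.141, -0.14, -0.296]
force: [-0.8, -0.2, -0.3]
grip_width: 0.0469
```

```bash
python3 mv.py .03 -.073 .022
python3 - <<'E'
from station import ctrl
import cv2,numpy as np
c=ctrl.camera("scene")
x,y=(230,100)
cv2.imwrite(f"pics/scene2.png",cv2.resize(c["pixels"][y:y+150,x:x+200,::-1],None,fx=4,fy=4,interpolation=cv2.INTER_CUBIC))
E
```

```text
t 2.7 deck tip [-0.007  -0.0729  0.0219] F deck [-0.76 -0.38 -0.21] w 0.0469
turn [ 0.05 -0.    0.  ] shift [ 0.037   0.0001 -0.0001]
```

View pics/scene2.png

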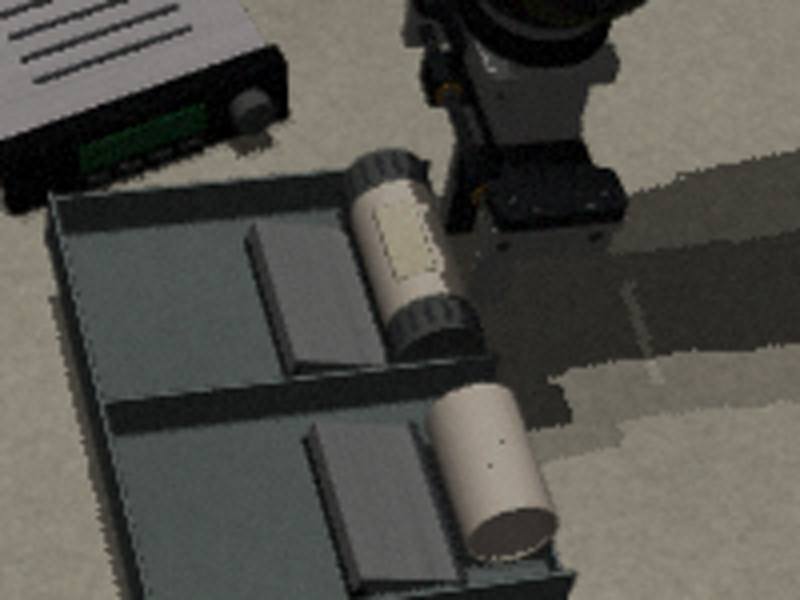

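The tube has started to roll: its label has turned and it has moved a few mm off the lip. I'll keep pushing.

Request:
send_rows(
  series=[
    [0, 0, 0, 0.004, 0, 0, 0],
    [0, 0, 0, 0.008, 0, 0, 0],
    [0, 0, 0, 0.012, 0, 0, 0],
    [0, 0, 0, 0.016, 0, 0, 0],
    [0, 0, 0, 0.02, 0, 0, 0],
    [0, 0, 0, 0.024, 0, 0, 0],
    [0, 0, 0, 0.028, 0, 0, 0],
    [0, 0, 0, 0.032, 0, 0, 0],
  ],
)

```text
time_s: 3.55
ee_pos: [0.4763, -0.1289, 0.073]
eef_rot: [3.141, -0.141, -0.297]
force: [-0.9, 0.8, 0.2]
grip_width: 0.0472
```

Request:
send_rows(
  series=[
    [0, 0, 0, 0.004, 0, 0, 0],
    [0, 0, 0, 0.008, 0, 0, 0],
    [0, 0, 0, 0.012, 0, 0, 0],
    [0, 0, 0, 0.016, 0, 0, 0],
    [0, 0, 0, 0.02, 0, 0, 0],
  ],
)

```text
time_s: 4.05
ee_pos: [0.4951, -0.1346, 0.0758]
eef_rot: [3.141, -0.141, -0.297]
force: [-0.1, 0.8, 0.0]
grip_width: 0.0473
```

```bash
python3 mv.py .1 -.073 .022
python3 - <<'E'
from station import ctrl
import cv2,numpy as np
c=ctrl.camera("scene")
x,y=(230,100)
cv2.imwrite(f"pics/scene3.png",cv2.resize(c["pixels"][y:y+150,x:x+200,::-1],None,fx=4,fy=4,interpolation=cv2.INTER_CUBIC))
E
```

```text
t 4.05 deck tip [ 0.0452 -0.0729  0.022 ] F deck [-0.3   0.7   0.09] w 0.0473
turn [ 0.05 -0.03 -0.  ] shift [0.0548 0.0001 0.0001]
```

View pics/scene3.png

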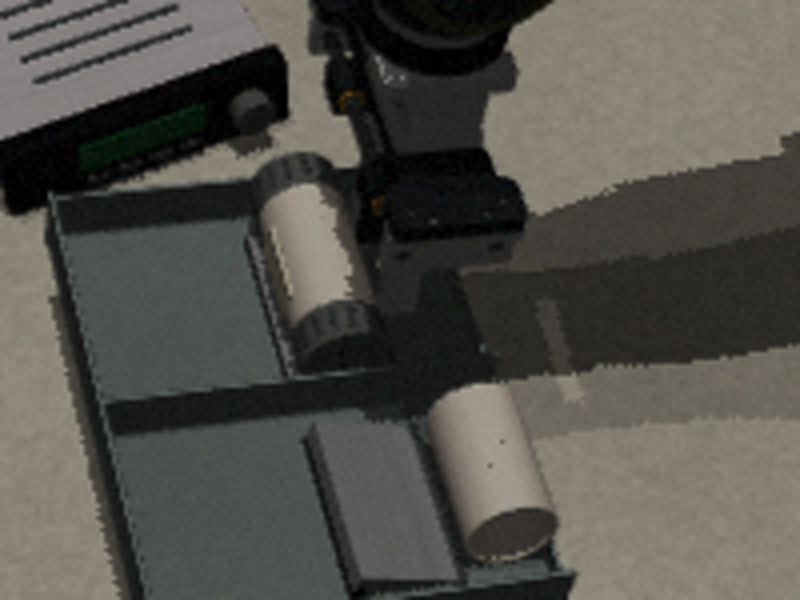

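The tube is on the pressed-down flap and square across the lane (zoomed px (310,260)). I'll push it on over the edge.

Request:
send_rows(
  series=[
    [0, 0, 0, 0.004, 0, 0, 0],
    [0, 0, 0, 0.008, 0, 0, 0],
    [0, 0, 0, 0.012, 0, 0, 0],
    [0, 0, 0, 0.016, 0, 0, 0],
    [0, 0, 0, 0.02, 0, 0, 0],
    [0, 0, 0, 0.023, 0, 0, 0],
    [0, 0, 0, 0.026, 0, 0, 0],
    [0, 0, 0, 0.029, 0, 0, 0],
  ],
)

```text
time_s: 4.9
ee_pos: [0.5225, -0.143, 0.0798]
eef_rot: [3.141, -0.141, -0.296]
force: [-1.0, -0.3, 0.2]
grip_width: 0.0469
```

Request:
send_rows(
  series=[
    [0, 0, 0, 0.003, 0, 0, 0],
    [0, 0, 0, 0.006, 0, 0, 0],
    [0, 0, 0, 0.009, 0, 0, 0],
    [0, 0, 0, 0.012, 0, 0, 0],
    [0, 0, 0, 0.015, 0, 0, 0],
    [0, 0, 0, 0.018, 0, 0, 0],
    [0, 0, 0, 0.021, 0, 0, 0],
    [0, 0, 0, 0.024, 0, 0, 0],
  ],
)

```text
time_s: 5.7
ee_pos: [0.5451, -0.1499, 0.0831]
eef_rot: [3.141, -0.14, -0.297]
force: [-1.8, 1.1, 1.4]
grip_width: 0.0468
```

Request:
send_rows(
  series=[
    [0, 0, 0, 0.003, 0, 0, 0],
    [0, 0, 0, 0.006, 0, 0, 0],
    [0, 0, 0, 0.009, 0, 0, 0],
  ],
)

```text
time_s: 6.0
ee_pos: [0.5537, -0.1525, 0.0844]
eef_rot: [3.141, -0.14, -0.297]
force: [-1.5, 0.1, 0.1]
grip_width: 0.0467
```

```bash
cat > look.py <<'E'
import sys
from station import ctrl
import cv2,numpy as np
from h import *
k=sys.argv[1]
R,t=deckRT(np.load("deck.npy"))
for n in("scene","top"):
    c=ctrl.camera(n); np.savez(n+k+".npz",**c)
    x,y=(230,100) if n=="scene" else (280,190)
    cv2.imwrite(f"pics/{n}{k}.png",cv2.resize(c["pixels"][y:y+150,x:x+200,::-1],None,fx=4,fy=4,interpolation=cv2.INTER_CUBIC))
E
python3 mv.py .1 -.073 .024; python3 look.py 4
```

```text
t 6.0 deck tip [ 0.107  -0.0729  0.0221] F deck [-1.4  -0.38  0.31] w 0.0467
turn [ 0.05 -0.03 -0.  ] shift [-0.007   0.0001 -0.0019]
```

View pics/scene4.png

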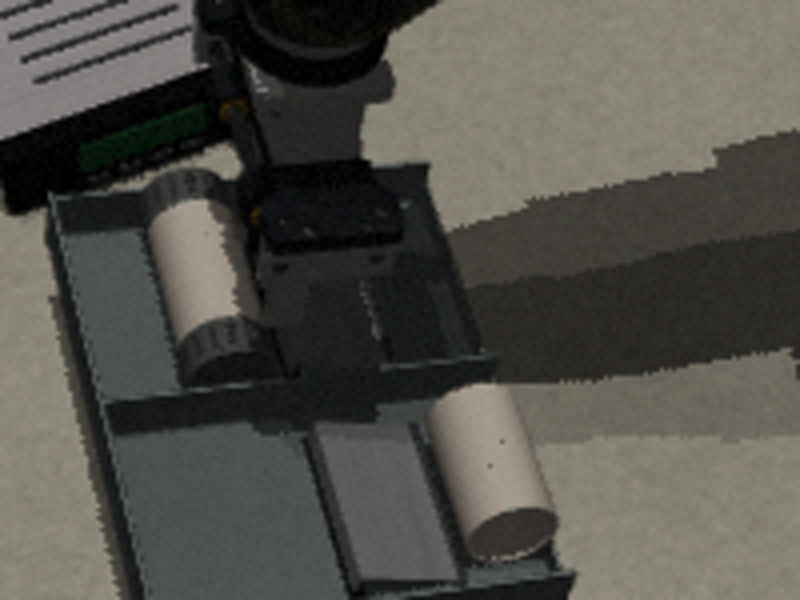

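View pics/top4.png

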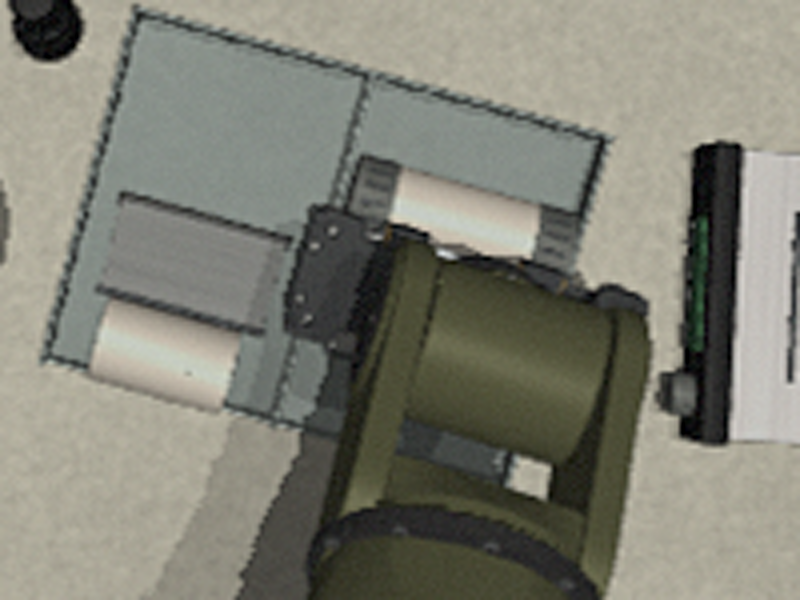

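The tube is past the flap edge in the bay (top-zoom (455,210), axis about 140 mm). I'll back off slowly so it settles against the raised flap.

Request:
send_rows(
  series=[
    [0, 0, 0, -0.001, 0, -0.001, 0],
    [0, 0, 0, -0.003, 0, -0.002, 0],
    [0, 0, 0, -0.005, 0, -0.002, 0],
    [0, 0, 0, -0.007, 0, -0.002, 0],
    [0, 0, 0, -0.009, 0, -0.002, 0],
    [0, 0, 0, -0.011, 0, -0.002, 0],
    [0, 0, 0, -0.013, 0, -0.002, 0],
    [0, 0, 0, -0.015, 0, -0.002, 0],
  ],
)

```text
time_s: 6.9
ee_pos: [0.5388, -0.148, 0.0843]
eef_rot: [3.141, -0.141, -0.297]
force: [-0.8, -1.3, -0.7]
grip_width: 0.047
```

Request:
send_rows(
  series=[
    [0, 0, 0, -0.003, 0, 0, 0],
    [0, 0, 0, -0.006, 0, -0.001, 0],
    [0, 0, 0, -0.01, 0, -0.001, 0],
    [0, 0, 0, -0.01, 0, -0.001, 0],
  ],
)

```text
time_s: 7.3
ee_pos: [0.529, -0.145, 0.0838]
eef_rot: [3.141, -0.14, -0.296]
force: [-1.1, 0.3, 0.1]
grip_width: 0.047
```

```bash
python3 mv.py .06 -.073 .1; python3 look.py 5
```

```text
t 7.3 deck tip [ 0.0814 -0.0729  0.0251] F deck [-1.07  0.01  0.28] w 0.047
turn [ 0.05 -0.02  0.  ] shift [-0.0213  0.0002 -0.0749]
```

View pics/scene5.png

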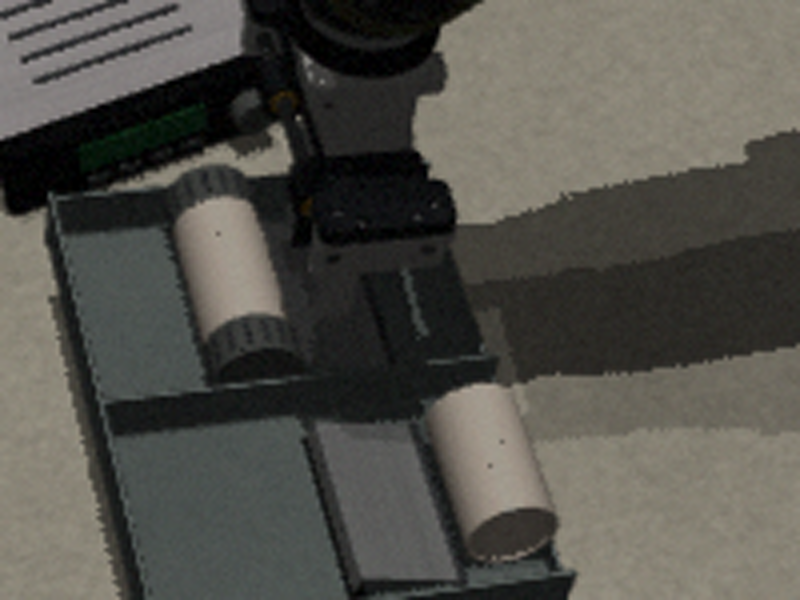

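The tube is holding on its own, with a gap between it and the fingers. I'll lift away and check.

Request:
send_rows(
  series=[
    [0, 0, 0, -0.005, 0, -0.005, 0],
    [0, 0, 0, -0.012, 0, -0.02, 0],
    [0, 0, 0, -0.025, 0, -0.04, 0],
    [0, 0, 0, -0.05, 0, -0.06, 0],
    [0, 0, 0, -0.08, 0, -0.08, 0],
    [0, 0, 0, -0.11, 0, -0.1, 0],
    [0, 0, 0, -0.14, 0, -0.1, 0],
    [0, 0, 0, -0.16, 0, -0.1, 0],
  ],
)

```text
time_s: 8.2
ee_pos: [0.3629, -0.0941, 0.1608]
eef_rot: [3.141, -0.142, -0.296]
force: [0.3, 1.0, 0.6]
grip_width: 0.0469
```

```bash
python3 look.py 6
python3 - <<'E'
import numpy as np
from h import *
from scipy.optimize import least_squares
R,t=deckRT(np.load("deck.npy"))
for n in("top","scene"):
    d=((cloud(dict(np.load(n+"6.npz")))-t)@R).reshape(-1,3);d=d[np.isfinite(d).all(1)]
    for nm,a,b,lo,hi in(("cap",.09,.18,-.125,-.02),("open",0,.06,.03,.105)):
        e=d[(d[:,0]>a)&(d[:,0]<b)&(d[:,1]>lo)&(d[:,1]<hi)&(d[:,2]>.036)&(d[:,2]<.06)]
        q=least_squares(lambda q:np.hypot(e[:,0]-q[0]-q[2]*e[:,1],e[:,2]-q[1])-.025,[e[:,0].mean(),.025,0],loss='soft_l1',f_scale=.002).x
        print(n,nm,q.round(4),'x at mid',(q[0]+q[2]*(lo+hi)/2).round(4),len(e))
    for nm,y in(("L",.0705),("R",-.073)):
        e=d[(abs(d[:,1]-y)<.04)&(d[:,0]>.07)&(d[:,0]<.1)&(d[:,2]<.025)]
        if len(e)>10: print(n,"flap",nm,"z at 95mm",np.polyval(np.polyfit(e[:,0],e[:,2],1),.095).round(4))
E
```

```text
top cap [0.1265 0.0242 0.002 ] x at mid 0.1263 862
top open [ 0.0209  0.0254 -0.0047] x at mid 0.0206 610
top flap L z at 95mm 0.0166
top flap R z at 95mm 0.0161
scene cap [ 0.1252  0.0257 -0.0046] x at mid 0.1255 779
scene open [ 0.0208  0.0268 -0.0118] x at mid 0.02 626
scene flap L z at 95mm 0.0181
scene flap R z at 95mm 0.0181
```

View pics/scene6.png

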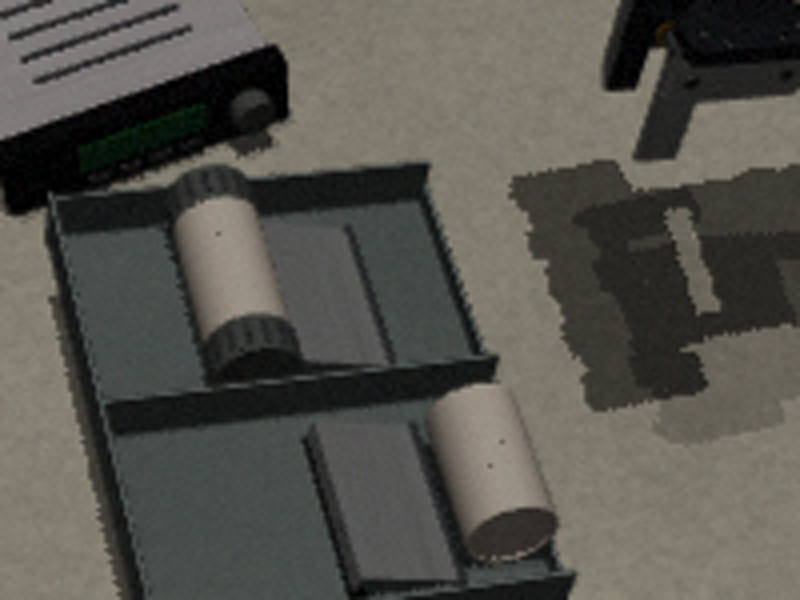

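View pics/top6.png

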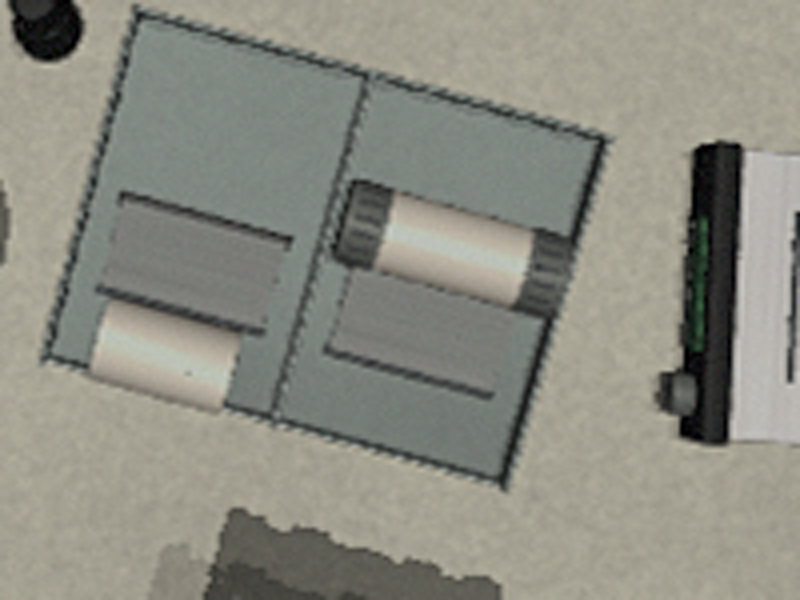

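The tube is parked at about 127 mm against the raised right flap. Both flaps sit at the same height, and the open tube, radio and torch haven't moved. Handing in.

```bash
python3 -c "
from station import ctrl
print(ctrl.hand_in())"
```

```text
the job is handed in; nothing more can be done
None
```

The capped tube is parked in the upper bay of the right lane, resting against its flap, which has sprung up behind it. I handed the job in at about 8 s with the arm clear of everything; `hand_in` gave no verdict. I rolled the tube up with both fingertips behind it at 30–40 mm/s, then backed off slowly. The wrist force was never above about 2.5 N at the readings after each move.

**Last checks, from both cameras:**

| Check | Measured | Required |
|---|---|---|
| Capped tube, distance up the slope | 125.5–126.3 mm (about 1 mm more after correction, below) | 122–190 mm |
| Capped tube, axis height | 24–26 mm | 22–30 mm |
| Capped tube, angle off square | under 0.01 rad | under 0.2 rad |
| Open tube, distance up the slope | about 20.5 mm, unchanged from the start (same reading) | under 45 mm |

- **Flaps:** both measure the same height in each camera (16–18 mm at 95 mm up the slope), so both are up. I had no direct reading of the flap angle.
- **Goods around the rack:** the radio and torch look unmoved in the last pictures. The tub was mostly out of those close-ups, but the arm never went near it.

**Disagreements:** my first fit of the rack from image edges put it about 4.5 mm lower than the depth data did. I went with the depth data, and both tubes' heights agreed with it. The two cameras still differ by about 3 mm across the lanes and 1–2 mm in height. My slope distances read about 1 mm short, since the open tube should read 22 mm. These errors are within the margins.

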